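# Set out the hardness-test queue

### The arm

A 6-joint arm with a two-finger parallel gripper is mounted at the origin on the work surface. World frame = base frame: x ahead of the robot, y to its left, z up, the work surface at z = 0. Lengths are in mm, angles in rad, forces in N, time in s.
With the tool pointing down it reaches from about 300 to 775 mm from the base axis. Payload 14.6 kg.
Tool frame: the origin (TCP) lies midway between the tips of the shut fingers; the grasp point (between the pads) lies 19 mm behind it (env.pinch_z is the distance from the TCP to the grasp point, in mm); z points along the fingers, y is the direction in which the jaws open and shut (so a half turn about z gives the same grasp; the last joint's range is limited). The gripper opens to 85 mm and grips with 20 to 120 N. Pads are 22 mm wide; open, the fingers measure 114 mm over their backs; the gripper's body (76 mm by 85 mm) begins 54 mm behind the grasp point. The pads swing forward as they close: fully open they stand 13 mm farther back than shut.
Start: joints at [1.089, 0.3, 1.521, -0, 1.321, -0.067], TCP at [221.65, 503.349, 208.181] pointing down, gripper open.
Joint ranges: [-3.03, 3.03], [-0.79, 2.21], [0.23, 2.52], [-1.04, 4.18], [0, 3.07], [-2.55, 2.55]. Speed limits (rad/s): [2.22, 2.22, 2.57, 3.14, 3.14, 3.14].

### API

Orientations are given as a 3x3 rotation matrix whose columns are the frame's x, y, z axes.
In Python, from rig import env, grab_frame, get_calibration, nets gives the robot as it stands. The module is installed in compiled form; this text tells all that it offers.
- The arm moves only by the tool drive_tool, never from a script. Its arguments are lists of equal length, an entry for each row: "travel": the shift along the tool's x, y, z in cm, a list of three; "yaw": the turn about the tool's z in degrees. A call has 1 to 10 rows; each row is the pose to reach, as a shift and turn from the pose commanded when the call began, along the tool's axes at that moment; what a row does not reach only later rows make up. A row lasts 1/12 s, in which the tool goes at most 41.7 mm and 7.16 degrees, less where a joint would pass 70% of its speed; a pose out of reach is approached as far as the arm can. A call with a gripper value outside its range is refused whole. "fingers" is the finger opening in cm, from 0 to 8.54, set as the call begins (left out, the last holds). The fingers move at their own pace and stop on an object; the grip force is fixed at half the most. Time passes only in rows, so rows that repeat a pose let the fingers close. It gives the time, the measured TCP pose, the force and the opening at its end, in the units of the state.
- env.observe(): the state, without advancing time (a new reading comes with each control period).
- grab_frame(name): name is "scene" or "side" or "wrist"; returns the picture (420x560x3 uint8, red, green, blue); there is no depth.
- get_calibration(name): a dict with "K" (3x3 intrinsics, pixels), "rvec" (rotation vector, rad) and "tvec" (3), from world to camera coordinates, as OpenCV has them; the wrist camera has in their place "tool_from_camera" (4x4, takes a point from camera to tool coordinates, whose origin is the TCP and whose axes are the flange's). Camera axes: x right, y down, z forward; pixel columns grow to the right and rows downward; lengths in mm; the calibration is good to about 2 mm. The wrist camera is an equidistant fisheye: a pixel r from the principal point sees the ray r / f radians off the axis. A picture is of the moment at which its call begins: read the wrist's pose just before it. get_calibration takes no time and is no camera call.
- env.close_job(): hands the job in, once; it reports no verdict.
Trained networks look in the newest picture that a camera, given by its name, has taken for a name from the list of things; names that differ only in an ending like _2 or _b are one class to them, and where a whole thing is asked for, a point or a joint stands for the part that bears it (a point fixed in the world has none). Each returns a list of dicts, best first, with "p" (0 to 1); they miss things now and then, are a little off and sometimes report something else, mostly with a low value. They report only what shows in the picture. A call takes as long as a camera call. They do not tell look-alikes from the thing itself.
- nets.masks_of(camera, name): "region" (420x560 bool, what is visible of it).
- nets.mark_of(camera, name): "centre" ([x, y, z] in mm, in world coordinates, good to about 4 mm: a listed point, or the origin of a listed thing).
The state is a dict: "clock": time; "qpos": joint angles; "qd": joint speeds; "joint_efforts": joint torques, N m; "ee_pos": TCP position; "tcp_rot": TCP orientation; "wrist_force": force on the tool from outside, world axes, zero at the start; "moment": the same for the moment, N m; "opening": opening from 0.0 (shut) to 1.0 (fully open).
Only numpy, scipy, OpenCV 4.12 (cv2) and the standard library are available. Lean on these libraries where they do the work, as an engineer would, in place of code of your own. Each camera call takes 0.05 s, during which the arm holds its last target. There are 200 camera calls.

### The job

Get the bench ready for hardness testing: lay the steel spacer block flat in the middle of the round dark anvil and stand the yellow specimen upright on top of it, in the middle. On the grey queue mat, centre the brass disc in the middle ring, with the green specimen centred in the ring beside the blue-striped end and the red specimen centred in the ring at the plain end, so that the brass lies between them. Leave the blue specimen where it stands, and let everything stand upright, released and at rest.

Things in the scene. Friction and masses are not known exactly. Their poses are not given: they have to be found in the camera images.
- spacer_mid (a point): steel spacer: plain bright ground-steel rectangular block, 60 mm (its x) by 40 mm (its y) by 25 mm high; the point is its centre, 12.5 mm above its underside. Starts flat on the bench at any yaw; about 0.3 to 0.65 kg. Grasp it across the 40 mm.
- yellow_mid (a point): a mounted metallographic specimen: upright puck of yellow resin, 30 mm diameter, 22 mm high, with a small steel sample in its top face; the point is its centre, 11 mm above its underside; z is its axis. Starts upright on the bench, yaw of no account. It goes on top of the spacer.
- brass_mid (a point): brass hardness reference block: a solid brass disc, 50 mm diameter, 18 mm high; the point is its centre, 9 mm above its underside; z is its axis. Starts flat on the bench; about 0.2 to 0.4 kg.
- green_mid (a point): a mounted metallographic specimen: upright puck of green resin, 30 mm diameter, 22 mm high, with a small steel sample in its top face; the point is its centre, 11 mm above its underside; z is its axis. Starts upright on the bench, yaw of no account. 
- red_mid (a point): a mounted metallographic specimen: upright puck of red resin, 30 mm diameter, 22 mm high, with a small steel sample in its top face; the point is its centre, 11 mm above its underside; z is its axis. Starts upright on the bench, yaw of no account. 
- blue_mid (a point): a mounted metallographic specimen: upright puck of blue resin, 30 mm diameter, 22 mm high, with a small steel sample in its top face; the point is its centre, 11 mm above its underside; z is its axis. Starts upright on the bench, yaw of no account. It is not part of the job and is left where it stands.
- anvil: round test anvil: a low dark steel disc, 90 mm diameter, 20 mm high, fixed to the bench, with a thin white circle near the rim of its flat top; its origin is the centre of its underside (on the bench), z up.
- indenters: indenter stand, not part of the job, fixed to the bench: round wooden base, 80 mm diameter and 20 mm high, holding three upright aluminium indenters, 52 mm high over all; its origin is the centre of its underside. It and the anvil may stand on either side of the mat.
- mat: queue mat, fixed: light grey, 240 mm (its x) by 75 mm (its y), 3 mm thick, at any yaw. Three flat dark ring outlines in a row along its x: at x = +72 mm (inner diameter 46 mm, beside the end with the blue stripe, 19 mm wide, its +x end), at 0 (62 mm) and at -72 mm (46 mm, the plain end). Origin: centre of its underside, on the bench.
Things that resemble listed ones, but are neither listed nor needed, are in the scene too. Several things look just like the part that bears brass_mid: the one meant starts nearest to the robot's base.

How it is judged (in metres and radians):
At the end, for the whole second after the job is handed in: Spacer flat on the anvil within 12 mm of its centre; yellow on the spacer within 10 mm of its centre; green (striped end), brass (middle), red (plain end) on the mat within 12 mm of their rings' centres along and across it; all upright within 0.12 rad, at rest (under 20 mm/s) (horizontal distance between spacer_mid and anvil below 0.012 m and height (world z) of spacer_mid between 0.0285 and 0.0365 m and horizontal distance between yellow_mid and spacer_mid below 0.01 m and height (world z) of yellow_mid between 0.052 and 0.06 m and x of green_mid in the frame of mat between 0.06 and 0.084 m and y of green_mid in the frame of mat between -0.012 and 0.012 m and height (world z) of green_mid between 0.01 and 0.018 m and x of brass_mid in the frame of mat between -0.012 and 0.012 m and y of brass_mid in the frame of mat between -0.012 and 0.012 m and height (world z) of brass_mid between 0.008 and 0.016 m and x of red_mid in the frame of mat between -0.084 and -0.06 m and y of red_mid in the frame of mat between -0.012 and 0.012 m and height (world z) of red_mid between 0.01 and 0.018 m and angle between each of spacer_mid, brass_mid, yellow_mid, green_mid, red_mid's own z axis and vertical below 0.12 rad and linear speed of each of spacer, brass, yellow, green, red below 0.02 m/s); the robot touches nothing.
It fails at once if the blue specimen is moved more than 15 mm from where it stood, or knocked over (distance of blue_mid from where it was at the start of the episode above 0.015 m or angle between blue_mid's own z axis and vertical above 0.5 rad).
It also fails if it takes over 128 s, if anything falls off the work surface, if the arm or the gripper's body presses on something with over 40 N, if the wrist force passes 120 N, or if a joint passes its speed limit or range.

## Working session

There is one attempt and no reset: what is moved stays moved. The work goes in short steps, Python scripts to look and compute and a tool call to move; the robot and the scene stay as the last step left them, time stands still between calls to the robot, and variables do not carry over. Pictures are saved under pics/ and viewed, about 12 in all and at most 16, crops included, and the job is handed in when it is done.

Besides the shell and the picture viewer there is one more tool, called after "Request:" by a JSON object that holds its "op" and its "data". drive_tool: Moves the arm, as the interface text tells. Its arguments: {"type":"object","properties":{"travel":{"type":"array","items":{"type":"array","items":{"type":"number"}}},"yaw":{"type":"array","items":{"type":"number"}},"fingers":{"type":"number"}},"required":["travel","yaw"]}

```bash
mkdir -p pics
python3 - <<'E'
from rig import env, grab_frame, get_calibration, nets
import cv2, numpy as np
o=env.observe()
for k in("clock","ee_pos","tcp_rot","opening"):print(k,o[k])
for c in("scene","side"):
    im=grab_frame(c);cv2.imwrite(f"pics/{c}0.png",im[:,:,::-1])
    for n in("spacer_mid","yellow_mid","brass_mid","green_mid","red_mid","blue_mid","anvil","indenters","mat"):
        r=nets.mark_of(c,n);print(c,n,[(np.round(d["centre"]).tolist(),round(d["p"],2)) for d in r][:5])
E
```

```text
clock 0.0
ee_pos [221.54623214 503.12080313 207.59730988]
tcp_rot [[-9.15186643e-01  4.03029868e-01 -5.78632695e-04]
 [ 4.03030272e-01  9.15186011e-01 -1.07934904e-03]
 [ 9.45466475e-05 -1.22101231e-03 -9.99999250e-01]]
opening 1.0021652213943286
scene spacer_mid [([590.0, -268.0, 16.0], 0.92)]
scene yellow_mid [([588.0, 250.0, 14.0], 0.57)]
scene brass_mid [([562.0, -493.0, 8.0], 0.78), ([684.0, -480.0, 9.0], 0.63), ([640.0, -410.0, 5.0], 0.52)]
scene green_mid [([430.0, 394.0, 11.0], 0.8), ([536.0, 380.0, 10.0], 0.6)]
scene red_mid [([534.0, 379.0, 10.0], 0.7)]
scene blue_mid [([441.0, -395.0, 5.0], 0.63)]
scene anvil [([427.0, 236.0, 1.0], 0.68), ([570.0, 30.0, -4.0], 0.64)]
scene indenters [([442.0, -262.0, -2.0], 0.88)]
scene mat [([570.0, 32.0, -7.0], 0.55)]
side spacer_mid [([586.0, -265.0, 13.0], 0.62)]
side yellow_mid [([536.0, -386.0, 8.0], 0.71), ([591.0, 253.0, 9.0], 0.51)]
side brass_mid [([640.0, -410.0, 9.0], 0.78), ([564.0, -489.0, 10.0], 0.65), ([688.0, -477.0, 6.0], 0.6), ([535.0, -389.0, 7.0], 0.57)]
side green_mid [([425.0, 399.0, 8.0], 0.54), ([591.0, 259.0, 10.0], 0.41)]
side red_mid [([534.0, 376.0, 7.0], 0.4)]
side blue_mid [([446.0, -391.0, 10.0], 0.66), ([573.0, 36.0, -1.0], 0.62)]
side anvil [([426.0, 232.0, 0.0], 0.57)]
side indenters [([444.0, -260.0, -0.0], 0.85)]
side mat [([574.0, 34.0, -1.0], 0.74), ([535.0, -386.0, 8.0], 0.69), ([536.0, 377.0, 8.0], 0.42)]
```

View pics/scene0.png

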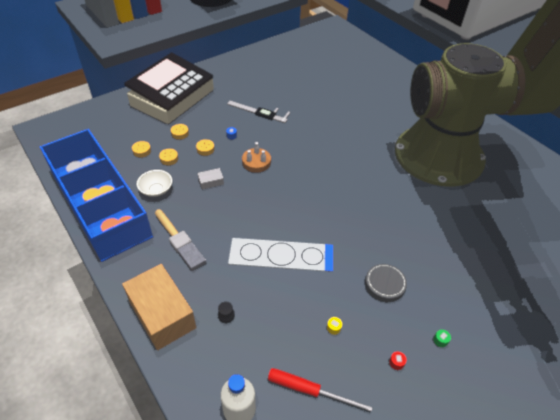

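View pics/side0.png

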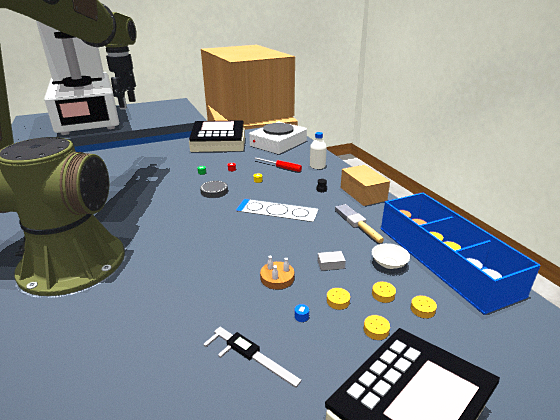

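The scene picture shows the mat at (282,254) with its blue stripe on the right, toward the base, and the anvil at (386,282). Yellow is at (335,324), red at (398,359) and green at (443,337). The spacer is at (210,178), blue at (232,132), and the brass nearest the base is at about (205,147). The side view agrees. Next I refine these positions with masks.

```bash
cat > h.py <<'E'
from rig import env, grab_frame, get_calibration, nets
import cv2, numpy as np
def cam(c):
    d=get_calibration(c);K=np.array(d["K"],float)
    if "rvec" in d:
        R=cv2.Rodrigues(np.array(d["rvec"],float))[0];t=np.array(d["tvec"],float).ravel()
        return K,R.T,-R.T@t
    o=env.observe();T=np.array(d["tool_from_camera"]);Rt=np.array(o["tcp_rot"]);p=np.array(o["ee_pos"])
    return K,Rt@T[:3,:3],p+Rt@T[:3,3]
def pix2w(c,uv,z,C=None):
    K,R,o=C or cam(c);uv=np.atleast_2d(np.array(uv,float))
    x=(uv[:,0]-K[0,2])/K[0,0];y=(uv[:,1]-K[1,2])/K[1,1]
    if c=="wrist":
        r=np.hypot(x,y)+1e-9;s=np.sin(r)/r;d=np.c_[x*s,y*s,np.cos(r)]
    else:d=np.c_[x,y,np.ones_like(x)]
    d=d@R.T
    return o+d*((z-o[2])/d[:,2])[:,None]
def region(c,name,near=None,z=10,C=None):
    "mask centroid on the plane z of the best candidate (nearest to near) plus mask"
    best=None
    for r in nets.masks_of(c,name):
        m=np.array(r["region"]);v,u=np.nonzero(m)
        if len(u)<15: continue
        w=pix2w(c,[u.mean(),v.mean()],z,C)[0]
        k=np.hypot(*(w[:2]-near)) if near is not None else 0
        if best is None or k<best[0]: best=(k,w,m,r["p"])
    return best
def go(x,y,z,yaw=None):
    "travel (cm) to TCP world target; yaw = wanted jaw (tool y) direction in deg, mod 180"
    o=env.observe();R=np.array(o["tcp_rot"]);p=np.array(o["ee_pos"])
    t=R.T@(np.array([x,y,z])-p)/10
    s=""
    if yaw is not None:
        cur=np.degrees(np.arctan2(R[1,1],R[0,1]));d=-((yaw-cur+90)%180-90);s=f"yaw {d:.1f} (q6 {np.degrees(o['qpos'][5]):.0f})"
    print("go",np.round(t,2).tolist(),s,"dist mm",round(10*np.linalg.norm(t)))
E
python3 - <<'E'
from h import *
P=dict(spacer_mid=(588,-266,12.5),yellow_mid=(590,252,11),brass_mid=(535,-387,9),green_mid=(428,396,11),red_mid=(534,378,11),blue_mid=(443,-393,11),anvil=(427,234,12),mat=(572,33,3))
for c in("scene","side"):
    grab_frame(c)
    for n,(x,y,z) in P.items():
        b=region(c,n,np.array([x,y]),z)
        if b is None: print(c,n,None);continue
        s=""
        if n in("mat","spacer_mid"):
            v,u=np.nonzero(b[2]);w=pix2w(c,np.c_[u,v],z)[:,:2].astype(np.float32);s=cv2.minAreaRect(w)
        print(c,n,np.round(b[1][:2],1),round(b[3],2),b[2].sum(),s)
go(428,396,150)
E
```

```text
scene spacer_mid [ 587.1 -264.1] 0.67 404 ((587.0199584960938, -263.9887390136719), (66.84933471679688, 62.71116638183594), 73.90865325927734)
scene yellow_mid [590.6 250.6] 0.63 173 
scene brass_mid [ 536.4 -384.6] 0.74 236 
scene green_mid [426.9 396. ] 0.54 217 
scene red_mid [536.2 379.4] 0.59 239 
scene blue_mid [535.5 379.8] 0.34 237 
scene anvil [429.9 233.8] 0.68 1278 
scene mat [571.9  36.2] 0.82 2747 ((572.0555419921875, 34.491966247558594), (77.22955322265625, 239.22418212890625), 50.87278366088867)
side spacer_mid [ 586.9 -268.8] 0.87 488 ((588.0477905273438, -266.650146484375), (74.85011291503906, 68.5714340209961), 71.40718078613281)
side yellow_mid [589.6 249.3] 0.38 56 
side brass_mid [ 537.  -388.2] 0.87 402 
side green_mid None
side red_mid [534.5 377.4] 0.59 57 
side blue_mid [ 444.3 -395.8] 0.64 206 
side anvil [423.6 220.8] 0.7 344 
side mat [569.6  26.5] 0.65 1008 ((569.4588623046875, 29.61114501953125), (81.92903137207031, 239.9330291748047), 51.49344253540039)
go [-23.21, -1.51, 5.82]  dist mm 240
```

Request:
{"op": "drive_tool", "data": {"travel": [[-23.2,-1.5,5.8],[-23.2,-1.5,5.8],[-23.2,-1.5,5.8],[-23.2,-1.5,5.8],[-23.2,-1.5,5.8],[-23.2,-1.5,5.8],[-23.2,-1.5,5.8],[-23.2,-1.5,5.8],[-23.2,-1.5,5.8],[-23.2,-1.5,5.8]], "yaw": [15,15,15,15,15,15,15,15,15,15]}}

```text
clock: 2.73
ee_pos: [427.1, 396.9, 150.6]
tcp_rot: [[-0.78, 0.625, 0.0], [0.625, 0.78, 0.0], [0.0, 0.001, -1.0]]
wrist_force: [-0.4, -0.7, 1.0]
opening: 1.0
```

Run:
```python
from h import *
C=cam("wrist");im=grab_frame("wrist");cv2.imwrite("pics/w1.png",im[:,:,::-1])
print(get_calibration("wrist"),env.observe()["ee_pos"],env.observe()["clock"])
for n,near,z in(("green_mid",(427,396),11),("red_mid",(535,378),11),("yellow_mid",(590,250),11),("anvil",(427,234),12)):
    b=region("wrist",n,np.array(near),z,C);print(n,b and (b[1],b[3],b[2].sum()))
    print([(np.round(d["centre"],1).tolist(),round(d["p"],2)) for d in nets.mark_of("wrist",n)][:3])
```

```text
{'K': array([[325.1922621 ,   0.        , 281.58407532],
       [  0.        , 325.1922621 , 200.38708551],
       [  0.        ,   0.        ,   1.        ]]), 'tool_from_camera': array([[-1.16978737e-03, -9.51795880e-01, -3.06729905e-01,
         7.80909845e+01],
       [ 9.99999298e-01, -1.05553456e-03, -5.38366507e-04,
         1.59984109e-01],
       [ 1.88651008e-04, -3.06730320e-01,  9.51796446e-01,
        -1.66232533e+02],
       [ 0.00000000e+00,  0.00000000e+00,  0.00000000e+00,
         1.00000000e+00]])} [427.10277867 396.95717621 150.68166142] 2.7833
green_mid (array([426.80168484, 394.86837532,  11.        ]), 0.64, np.int64(886))
[([422.5, 400.2, 15.4], 0.92)]
red_mid (array([535.38051208, 378.84076622,  11.        ]), 0.58, np.int64(765))
[([535.3, 373.6, 8.1], 0.97)]
yellow_mid (array([584.69882329, 254.74898831,  11.        ]), 0.66, np.int64(321))
[([591.5, 250.7, 8.1], 0.78), ([421.3, 398.8, 13.3], 0.23)]
anvil (array([416.19385003, 242.83843238,  12.        ]), 0.77, np.int64(2674))
[([426.0, 234.3, 2.8], 0.76), ([534.5, 376.7, 10.0], 0.36)]
```

View pics/w1.png

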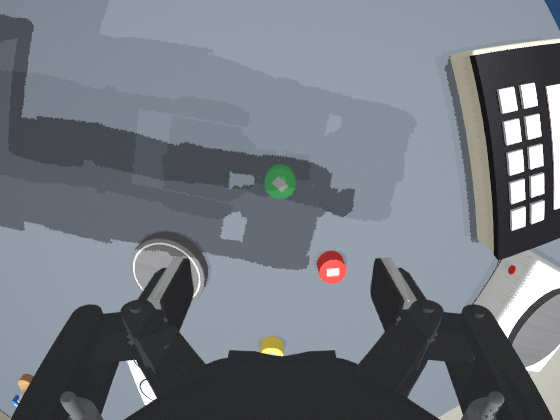

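Request:
{"op": "drive_tool", "data": {"travel": [[-0.1,-0.1,4],[-0.1,-0.1,8],[-0.1,-0.1,11],[-0.1,-0.1,13],[-0.1,-0.1,14.2],[-0.1,-0.1,14.8],[-0.1,-0.1,14.8],[-0.1,-0.1,14.8]], "yaw": [0,0,0,0,0,0,0,0]}}

```text
clock: 3.85
ee_pos: [428.6, 395.2, 3.3]
tcp_rot: [[-0.78, 0.626, 0.001], [0.626, 0.78, 0.001], [-0.0, 0.001, -1.0]]
wrist_force: [0.0, 0.2, 0.2]
opening: 0.999
```

Request:
{"op": "drive_tool", "data": {"travel": [[0,0,0],[0,0,0],[0,0,0],[0,0,0],[0,0,0],[0,0,0],[0,0,0],[0,0,0],[0,0,0],[0,0,0]], "yaw": [0,0,0,0,0,0,0,0,0,0], "fingers": 1.5}}

```text
clock: 4.68
ee_pos: [428.1, 394.7, 2.2]
tcp_rot: [[-0.78, 0.626, -0.0], [0.626, 0.78, -0.0], [-0.0, -0.0, -1.0]]
wrist_force: [0.3, 0.4, -0.0]
opening: 0.178
```

Run:
```python
from h import *
C=cam("wrist");im=grab_frame("wrist");cv2.imwrite("pics/w2.png",im[:,:,::-1])
print(env.observe()["opening"])
b=region("wrist","green_mid",np.array([427,396]),11,C);print(b and (b[1],b[3],b[2].sum()))
grab_frame("scene");b=region("scene","green_mid",np.array([427,396]),11);print(b and (b[1],b[3],b[2].sum()))
```

```text
0.1758335351840094
(array([425.86745558, 396.05541416,  11.        ]), 0.77, np.int64(2357))
(array([437.09506509, 395.82254287,  11.        ]), 0.57, np.int64(88))
```

View pics/w2.png

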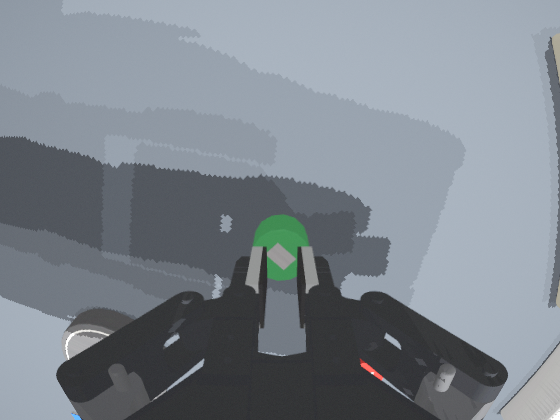

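Request:
{"op": "drive_tool", "data": {"travel": [[0,0,0],[0,0,0],[0,0,0],[0,0,0]], "yaw": [0,0,0,0], "fingers": 0.5}}

```text
clock: 5.22
ee_pos: [428.1, 394.7, 2.2]
tcp_rot: [[-0.78, 0.626, -0.0], [0.626, 0.78, -0.0], [0.0, -0.0, -1.0]]
wrist_force: [0.5, 0.1, -0.2]
opening: 0.062
```

Run:
```python
from h import *
d=get_calibration("wrist");K=d["K"];T=np.linalg.inv(d["tool_from_camera"])
def proj(p):
    q=T[:3,:3]@p+T[:3,3];r=np.hypot(q[0],q[1]);a=np.arctan2(r,q[2]);return (K[0,2]+K[0,0]*a*q[0]/r,K[1,2]+K[0,0]*a*q[1]/r)
im=grab_frame("wrist")[:,:,::-1].copy()
for p,c in(((0,0,0),(0,0,255)),((0,0,-19),(255,0,0)),((11,0,0),(0,255,255)),((11,0,-19),(255,255,0))):
    u=proj(np.array(p,float));print(p,u);cv2.circle(im,(int(u[0]),int(u[1])),2,c,-1)
cv2.imwrite("pics/w3.png",cv2.resize(im[150:350,180:400],None,fx=3,fy=3))
```

```text
(0, 0, 0) (np.float64(281.5173351115058), np.float64(241.8225944844495))
(0, 0, -19) (np.float64(281.50334161130877), np.float64(257.5920308725321))
(11, 0, 0) (np.float64(281.4924540097832), np.float64(223.7521801638872))
(11, 0, -19) (np.float64(281.4752317098259), np.float64(238.04902365903362))
```

View pics/w3.png

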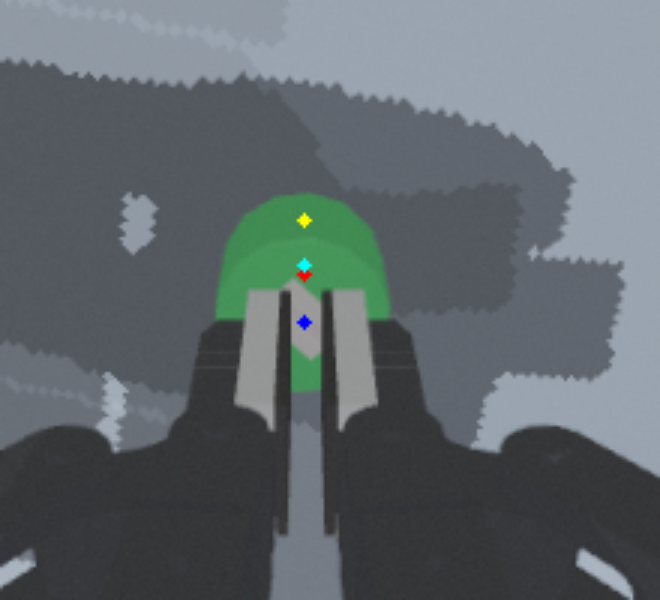

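Run:
```python
from h import *
ims=[]
for c in("side","scene"):
    K,R,o=cam(c);im=grab_frame(c)[:,:,::-1].copy();p=[428,395,0]
    def pr(p):
        q=K@(R.T@(np.array(p,float)-o));return q[:2]/q[2]
    u=pr(p);print(c,u,pr([428,395,50]))
    x,y=int(u[0]),int(u[1]);y=max(y,60);x=min(x,500)
    ims.append(cv2.resize(im[y-60:y+30,x-55:x+55],(396,324),interpolation=cv2.INTER_CUBIC))
cv2.imwrite("pics/sd1.png",np.hstack(ims))
```

```text
side [202.23344834 172.05146686] [200.87128407 159.33792727]
scene [439.55242906 340.28904739] [446.60772273 328.72408343]
```

View pics/sd1.png

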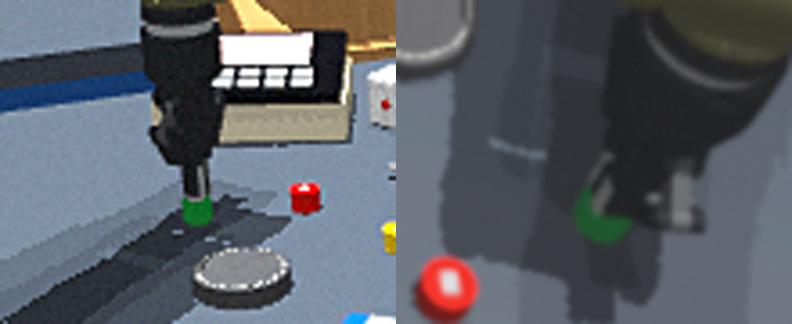

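```bash
python3 -c "
from rig import env
print(env.pinch_z, [a for a in dir(env) if a[0]!='_'])
o=env.observe();print(o['ee_pos'],o['opening'],o['qpos'],o['wrist_force'])"
```

```text
18.700000000000003 ['Unreachable', 'close_job', 'observe', 'pinch_z']
[428.07767556 394.74241044   2.19396904] 0.05564963647071368 [ 6.82010346e-01  6.14444252e-01  1.58939822e+00  2.03743943e-06
  9.37737581e-01 -2.12218937e-01] [-0.07567125  0.54362509 -0.09426886]
```

Request:
{"op": "drive_tool", "data": {"travel": [[0,0,0],[0,0,0],[0,0,0],[0,0,0],[0,0,0],[0,0,0],[0,0,0],[0,0,0]], "yaw": [0,0,0,0,0,0,0,0], "fingers": 4.2}}

```text
clock: 6.03
ee_pos: [428.1, 394.7, 2.2]
tcp_rot: [[-0.78, 0.626, 0.0], [0.626, 0.78, 0.0], [-0.0, 0.0, -1.0]]
wrist_force: [-0.3, 0.1, -0.4]
opening: 0.488
```

Request:
{"op": "drive_tool", "data": {"travel": [[0,0,0.4],[0,0,0.8],[0,0,0.8],[0,0,0.8]], "yaw": [0,0,0,0]}}

```text
clock: 6.37
ee_pos: [427.9, 394.6, -6.3]
tcp_rot: [[-0.78, 0.626, -0.001], [0.626, 0.78, -0.0], [0.0, -0.001, -1.0]]
wrist_force: [0.6, 0.7, -0.3]
opening: 0.49
```

Run:
```python
from h import *
im=grab_frame("wrist")[:,:,::-1];a=cv2.resize(im[150:330,180:400],(396,324))
im=grab_frame("side")[:,:,::-1];b=cv2.resize(im[112:202,147:257],(396,324),interpolation=cv2.INTER_CUBIC)
cv2.imwrite("pics/c4.png",np.hstack([a,b]))
```

```text
(no output)
```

View pics/c4.png

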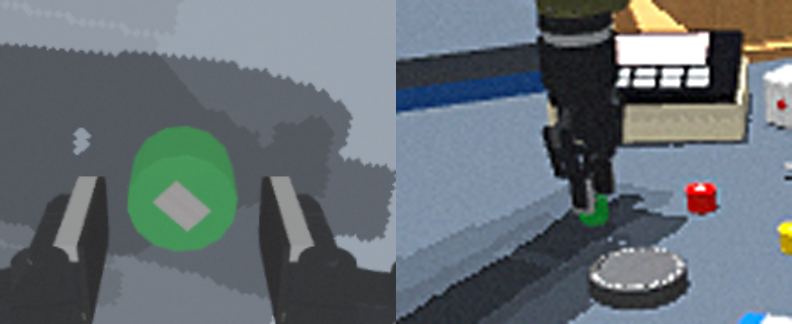

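The pads still stand above the table with TCP at −6 mm, and there is no contact. The tips appear to lie about 20 mm behind the stated TCP, so I go lower while watching the force.

Request:
{"op": "drive_tool", "data": {"travel": [[0,0,0.2],[0,0,0.4],[0,0,0.6],[0,0,0.8],[0,0,0.9],[0,0,0.9]], "yaw": [0,0,0,0,0,0]}}

```text
clock: 6.97
ee_pos: [427.9, 394.6, -15.2]
tcp_rot: [[-0.78, 0.626, -0.0], [0.626, 0.78, -0.0], [0.0, -0.0, -1.0]]
wrist_force: [-0.4, -0.7, 0.5]
opening: 0.493
```

Request:
{"op": "drive_tool", "data": {"travel": [[0,0,0],[0,0,0],[0,0,0],[0,0,0],[0,0,0],[0,0,0],[0,0,0]], "yaw": [0,0,0,0,0,0,0], "fingers": 2.2}}

```text
clock: 7.55
ee_pos: [428.3, 394.9, -14.5]
tcp_rot: [[-0.78, 0.626, 0.001], [0.626, 0.78, 0.0], [-0.0, 0.001, -1.0]]
wrist_force: [-0.3, -0.5, 4.7]
opening: 0.32
```

Run:
```python
from h import *
im=grab_frame("wrist")[:,:,::-1];a=cv2.resize(im[150:330,180:400],(396,324))
im=grab_frame("side")[:,:,::-1];b=cv2.resize(im[112:202,147:257],(396,324),interpolation=cv2.INTER_CUBIC)
cv2.imwrite("pics/c5.png",np.hstack([a,b]))
o=env.observe();print(o['opening'])
```

```text
0.32618863609431437
```

View pics/c5.png

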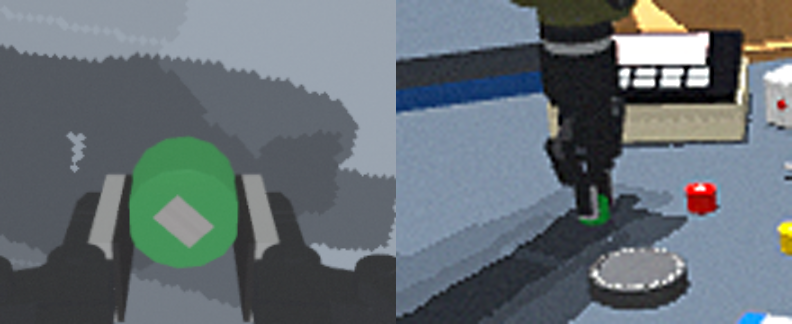

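Request:
{"op": "drive_tool", "data": {"travel": [[0,0,-3],[0,0,-7],[0,0,-10],[-2,-1,-13],[-5,-3,-14]], "yaw": [0,0,0,0,0]}}

```text
clock: 8.07
ee_pos: [449.0, 342.0, 129.4]
tcp_rot: [[-0.782, 0.624, 0.005], [0.624, 0.782, 0.003], [-0.001, 0.006, -1.0]]
wrist_force: [0.9, 0.2, -0.3]
opening: 0.314
```

Request:
{"op": "drive_tool", "data": {"travel": [[-3.5,-2,0],[-7,-4,0],[-10.5,-6,0],[-14,-8,0],[-17.5,-10,0],[-21,-12,0],[-24.5,-14,0],[-27.3,-15.5,0],[-28.8,-16.2,0],[-28.8,-16.2,0]], "yaw": [0,0,0,0,0,0,0,0,0,0]}}

```text
clock: 8.9
ee_pos: [572.1, 30.3, 124.6]
tcp_rot: [[-0.777, 0.629, -0.001], [0.629, 0.777, -0.0], [0.0, -0.001, -1.0]]
wrist_force: [0.2, 0.3, -0.4]
opening: 0.321
```

Run:
```python
from h import *
C=cam("wrist");im=grab_frame("wrist");cv2.imwrite("pics/w6.png",im[:,:,::-1])
o=env.observe();print(o["opening"],o["ee_pos"],o["qpos"])
b=region("wrist","mat",np.array([572,34]),3,C)
if b:
    v,u=np.nonzero(b[2]);w=pix2w("wrist",np.c_[u,v],3,C)[:,:2].astype(np.float32);print(b[1],cv2.minAreaRect(w))
print(nets.mark_of("wrist","mat"))
# blue stripe and dark pixels
```

```text
0.3210431039868847 [571.48098767  31.98899428 124.58910262] [-8.05876519e-03  4.29264301e-01  1.54782201e+00 -2.70651387e-05
  1.16545787e+00 -8.99757112e-01]
[541.63677292  57.71033971   3.        ] ((571.0111694335938, 33.930572509765625), (76.76199340820312, 241.51548767089844), 50.96847152709961)
[{'centre': [574.2, 32.0, -2.2], 'p': 0.73}]
```

View pics/w6.png

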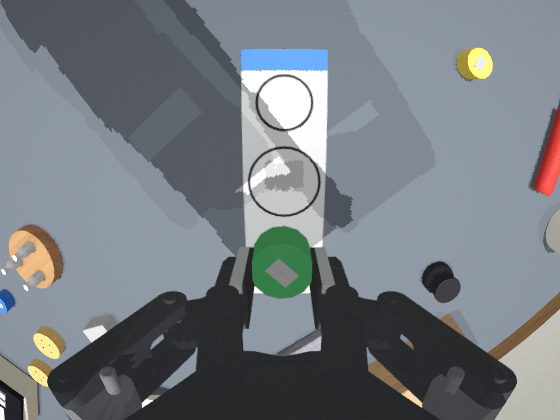

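Run:
```python
from h import *
C=cam("wrist");im=grab_frame("wrist");o=env.observe();print(o["ee_pos"])
g=cv2.cvtColor(im,cv2.COLOR_RGB2GRAY)
d=cv2.morphologyEx(g,cv2.MORPH_BLACKHAT,np.ones((7,7)))
out=[]
for (cx,cy,r) in((284,102,29),(284,181,36)):
    v,u=np.nonzero(d>40);k=abs(np.hypot(u-cx,v-cy)-r)<6
    w=pix2w("wrist",np.c_[u[k],v[k]],3,C)[:,:2].astype(np.float32)
    e=cv2.fitEllipse(w);print(k.sum(),e);out.append(np.array(e[0]))
dv=out[0]-out[1];print(np.linalg.norm(dv),np.degrees(np.arctan2(dv[1],dv[0])))
```

```text
[570.94870818  34.25709219 124.92556192]
468 ((514.93701171875, 79.2735366821289), (48.57503128051758, 49.20566177368164), 28.605819702148438)
560 ((571.1165161132812, 34.15867614746094), (64.37975311279297, 66.0760726928711), 169.8047637939453)
72.05197676037554 141.23385008533725
```

Request:
{"op": "drive_tool", "data": {"travel": [[3,0,2],[6,0,5],[7,0,8.5],[7,0,11],[7,0,12.5],[7,0,13.3],[7,0,13.6],[7,0,13.6],[7,0,13.6]], "yaw": [0,0,0,0,0,0,0,0,0]}}

```text
clock: 9.85
ee_pos: [517.3, 77.6, -9.9]
tcp_rot: [[-0.78, 0.626, 0.001], [0.626, 0.78, 0.0], [-0.001, 0.001, -1.0]]
wrist_force: [0.2, -0.3, 0.2]
opening: 0.318
```

Request:
{"op": "drive_tool", "data": {"travel": [[0,0,0],[0,0,0],[0,0,0],[0,0,0],[0,0,0]], "yaw": [0,0,0,0,0], "fingers": 5}}

```text
clock: 10.27
ee_pos: [516.9, 77.2, -10.6]
tcp_rot: [[-0.78, 0.626, 0.0], [0.626, 0.78, 0.0], [-0.0, 0.0, -1.0]]
wrist_force: [0.1, -0.2, -0.3]
opening: 0.588
```

Request:
{"op": "drive_tool", "data": {"travel": [[0,0,-2],[0,0,-5],[0,0,-9],[0,0,-13],[0,0,-14],[0,0,-14],[0,0,-14]], "yaw": [0,0,0,0,0,0,0], "fingers": 6}}

```text
clock: 10.85
ee_pos: [516.8, 77.2, 129.1]
tcp_rot: [[-0.78, 0.626, 0.001], [0.626, 0.78, 0.0], [-0.0, 0.0, -1.0]]
wrist_force: [-0.2, -0.7, -0.7]
opening: 0.698
```

Run:
```python
from h import *
C=cam("wrist");grab_frame("wrist");print(env.observe()["ee_pos"])
b=region("wrist","green_mid",np.array([515,79]),14,C);print(b[1],b[3],b[2].sum())
go(535.2,378.6,140,51.2);go(535.2,378.6,-13)
```

```text
[516.35524364  77.13613444 128.13933618]
[516.69630779  78.12386635  14.        ] 0.67 999
go [17.39, 24.7, -1.24] yaw 0.0 (q6 -47) dist mm 302
go [17.37, 24.72, 14.05]  dist mm 333
```

Request:
{"op": "drive_tool", "data": {"travel": [[2,2.8,-0.5],[4.3,6,-1],[6.5,9.2,-1],[8.7,12.4,-1],[10.9,15.6,-1],[13.1,18.8,-1],[15.3,22,-1],[17,24.2,0],[17.4,24.7,2.5],[17.4,24.7,5]], "yaw": [0,0,0,0,0,0,0,0,0,0]}}

```text
clock: 11.78
ee_pos: [534.9, 380.9, 76.6]
tcp_rot: [[-0.781, 0.624, -0.001], [0.624, 0.781, -0.0], [0.0, -0.001, -1.0]]
wrist_force: [0.7, -0.3, -0.6]
opening: 0.703
```

Run:
```python
from h import *
grab_frame("scene");C=cam("wrist");grab_frame("wrist");print(env.observe()["ee_pos"])
b=region("wrist","red_mid",np.array([535,378]),11,C);print(b[1],b[3],b[2].sum())
go(b[1][0],b[1][1],-13,51.2)
```

```text
[533.21769931 377.65347861  72.87487908]
[535.56260268 378.33001916  11.        ] 0.88 1512
go [-0.08, 0.14, 8.92] yaw 0.0 (q6 -19) dist mm 89
```

Request:
{"op": "drive_tool", "data": {"travel": [[0,0.1,3],[0,0.1,6],[0,0.1,7.5],[0,0.1,7.5],[0,0.1,7.5]], "yaw": [0,0,0,0,0]}}

```text
clock: 12.35
ee_pos: [536.9, 379.4, 5.2]
tcp_rot: [[-0.779, 0.626, 0.0], [0.626, 0.779, 0.0], [-0.0, 0.0, -1.0]]
wrist_force: [-0.2, 0.8, 2.0]
opening: 0.699
```

```bash
python3 -c "
from h import *
go(535.3,378.4,-13.5,51.2)"
```

```text
go [0.06, -0.18, 1.87] yaw 0.0 (q6 -19) dist mm 19
```

Request:
{"op": "drive_tool", "data": {"travel": [[0.1,-0.1,0.8],[0.1,-0.1,1.5],[0.1,-0.1,1.8],[0.1,-0.1,1.8]], "yaw": [0,0,0,0]}}

```text
clock: 12.68
ee_pos: [534.8, 379.2, -14.2]
tcp_rot: [[-0.78, 0.626, -0.001], [0.626, 0.78, -0.0], [0.0, -0.001, -1.0]]
wrist_force: [0.6, 0.2, -0.8]
opening: 0.705
```

Request:
{"op": "drive_tool", "data": {"travel": [[0,0,0],[0,0,0],[0,0,0],[0,0,0],[0,0,0],[0,0,0],[0,0,0],[0,0,0]], "yaw": [0,0,0,0,0,0,0,0], "fingers": 2.2}}

```text
clock: 13.35
ee_pos: [535.4, 379.7, -13.0]
tcp_rot: [[-0.78, 0.626, 0.001], [0.626, 0.78, 0.001], [-0.0, 0.001, -1.0]]
wrist_force: [-0.9, 0.6, 4.8]
opening: 0.322
```

Request:
{"op": "drive_tool", "data": {"travel": [[0,0,-3],[0,0,-7],[0,0,-11],[0,0,-14],[0,0,-14],[0,0,-14]], "yaw": [0,0,0,0,0,0]}}

```text
clock: 13.85
ee_pos: [535.6, 379.7, 128.0]
tcp_rot: [[-0.78, 0.626, 0.003], [0.626, 0.78, 0.002], [-0.001, 0.003, -1.0]]
wrist_force: [0.6, 0.7, -1.7]
opening: 0.319
```

Run:
```python
from h import *
C=cam("wrist");grab_frame("wrist");print(env.observe()["ee_pos"],env.observe()["opening"])
b=region("wrist","red_mid",None,11+140,C);print(b and b[1:2],b[3],b[2].sum())
go(627.3,-10.9,127,51.2)
```

```text
[534.87214143 379.25702093 125.92666912] 0.31970299473995906
(array([536.81041206, 378.46313778, 151.        ]),) 0.69 3526
go [-31.65, -24.59, -0.19] yaw 0.0 (q6 -19) dist mm 401
```

Request:
{"op": "drive_tool", "data": {"travel": [[-3.1,-2.4,0],[-6.2,-4.8,0],[-9.3,-7.2,0],[-12.4,-9.6,0],[-15.5,-12,0],[-18.6,-14.4,0],[-21.7,-16.8,0],[-24.8,-19.2,0],[-27.9,-21.6,0],[-31.5,-24.5,0]], "yaw": [0,0,0,0,0,0,0,0,0,0]}}

```text
clock: 14.78
ee_pos: [625.7, -6.1, 124.3]
tcp_rot: [[-0.78, 0.626, -0.003], [0.626, 0.78, 0.0], [0.002, -0.002, -1.0]]
wrist_force: [0.6, 0.8, -0.3]
opening: 0.319
```

Request:
{"op": "drive_tool", "data": {"travel": [[0,0,3],[0,0,6],[0,0,9],[0,0,10],[0,0,10],[0,0,10]], "yaw": [0,0,0,0,0,0]}}

```text
clock: 15.28
ee_pos: [626.3, -4.3, 26.3]
tcp_rot: [[-0.78, 0.626, -0.001], [0.626, 0.78, 0.0], [0.001, -0.0, -1.0]]
wrist_force: [0.4, 0.8, 0.7]
opening: 0.326
```

```bash
python3 -c "
from h import *
print(env.observe()['ee_pos']);go(626.8,-10.3,-9.5,51.2)"
```

```text
[626.26120787  -4.28386193  26.29831621]
go [-0.42, -0.43, 3.58] yaw 0.0 (q6 -55) dist mm 36
```

Request:
{"op": "drive_tool", "data": {"travel": [[-0.4,-0.4,1.5],[-0.4,-0.4,2.8],[-0.4,-0.4,3.5],[-0.4,-0.4,3.5],[-0.4,-0.4,3.5]], "yaw": [0,0,0,0,0]}}

```text
clock: 15.7
ee_pos: [627.0, -9.8, -8.4]
tcp_rot: [[-0.78, 0.626, 0.0], [0.626, 0.78, 0.0], [-0.0, 0.0, -1.0]]
wrist_force: [0.0, -0.6, 0.5]
opening: 0.321
```

Request:
{"op": "drive_tool", "data": {"travel": [[0,0,0],[0,0,0],[0,0,0],[0,0,0],[0,0,0]], "yaw": [0,0,0,0,0], "fingers": 5}}

```text
clock: 16.12
ee_pos: [627.0, -10.0, -8.6]
tcp_rot: [[-0.78, 0.626, 0.0], [0.626, 0.78, 0.0], [-0.0, 0.0, -1.0]]
wrist_force: [-0.5, 0.8, 0.0]
opening: 0.585
```

Request:
{"op": "drive_tool", "data": {"travel": [[0,0,-2],[0,0,-5],[0,0,-9],[0,0,-13],[0,0,-14],[0,0,-14],[0,0,-14]], "yaw": [0,0,0,0,0,0,0], "fingers": 8.5}}

```text
clock: 16.7
ee_pos: [626.8, -10.0, 131.1]
tcp_rot: [[-0.78, 0.626, 0.001], [0.626, 0.78, -0.0], [-0.0, 0.0, -1.0]]
wrist_force: [0.6, 0.0, 0.2]
opening: 0.995
```

Run:
```python
from h import *
C=cam("wrist");grab_frame("wrist");print(env.observe()["ee_pos"])
for n,p in(("red_mid",(627,-11)),("green_mid",(515,79))):
    b=region("wrist",n,np.array(p),14,C);print(b and (b[1],b[3],b[2].sum()))
go(536.7,-386.5,140,51.2)
```

```text
[626.343436   -10.04255961 129.91008951]
(array([627.79057022, -10.57004959,  14.        ]), 0.71, np.int64(970))
(array([515.93690651,  79.14052877,  14.        ]), 0.82, np.int64(1107))
go [-16.6, -34.96, -1.05] yaw 0.0 (q6 -55) dist mm 387
```

Request:
{"op": "drive_tool", "data": {"travel": [[-1.6,-3.5,-0.5],[-3.2,-7,-1],[-4.9,-10.5,-1],[-6.6,-14,-1],[-8.3,-17.5,-1],[-10,-21,-1],[-11.7,-24.5,-1],[-13.4,-28,-1],[-15,-31.5,-1],[-16.6,-34.9,-1]], "yaw": [0,0,0,0,0,0,0,0,0,0]}}

```text
clock: 17.68
ee_pos: [536.6, -387.8, 139.6]
tcp_rot: [[-0.78, 0.626, -0.002], [0.626, 0.78, 0.001], [0.002, -0.0, -1.0]]
wrist_force: [0.4, -0.2, -0.0]
opening: 0.997
```

Request:
{"op": "drive_tool", "data": {"travel": [[0,0,0.5],[0,0,0.5],[0,0,0.5]], "yaw": [0,0,0]}}

```text
clock: 17.93
ee_pos: [537.4, -385.5, 134.6]
tcp_rot: [[-0.78, 0.626, -0.002], [0.626, 0.78, 0.002], [0.003, 0.0, -1.0]]
wrist_force: [0.3, 0.3, 0.3]
opening: 0.993
```

Run:
```python
from h import *
C=cam("wrist");im=grab_frame("wrist");print(env.observe()["ee_pos"]);cv2.imwrite("pics/w7.png",im[:,:,::-1])
for r in nets.masks_of("wrist","brass_mid"):
    v,u=np.nonzero(r["region"]);
    if len(u)>15: w=pix2w("wrist",[u.mean(),v.mean()],9,C)[0];print(u.mean(),v.mean(),w,np.hypot(*w[:2]),len(u),r["p"])
for n,p,z in(("spacer_mid",(588,-266),12.5),("blue_mid",(443,-394),11)):
    b=region("wrist",n,np.array(p),z,C);print(n,b and (b[1],b[3],b[2].sum()))
    if b and n[0]=="s":
        v,u=np.nonzero(b[2]);print(cv2.minAreaRect(pix2w("wrist",np.c_[u,v],25,C)[:,:2].astype(np.float32)))
go(536.7,-386.5,10,51.2)
```

```text
[ 537.90919603 -385.1118508   135.32422783]
300.1994478951001 332.4582470669427 [ 688.28503182 -479.26715122    9.        ] 838.7092984285721 1449 0.95
326.5362394957983 271.61502100840335 [ 639.40715471 -407.64311918    9.        ] 758.2970540032629 1904 0.93
280.85033167495857 184.26326699834163 [ 536.9472197  -385.96136203    9.        ] 661.2703605320037 2412 0.61
220.44650205761317 264.18569958847735 [ 563.89097478 -487.88466721    9.        ] 745.657079321456 1944 0.61
spacer_mid (array([ 587.3659738 , -265.52103082,   12.5       ]), 0.86, np.int64(3026))
((584.13671875, -268.2424621582031), (46.724063873291016, 64.11893463134766), 73.97309112548828)
blue_mid (array([ 443.58323695, -396.0809194 ,   11.        ]), 0.92, np.int64(992))
go [0.04, -0.22, 12.63] yaw 0.1 (q6 -90) dist mm 126
```

View pics/w7.png

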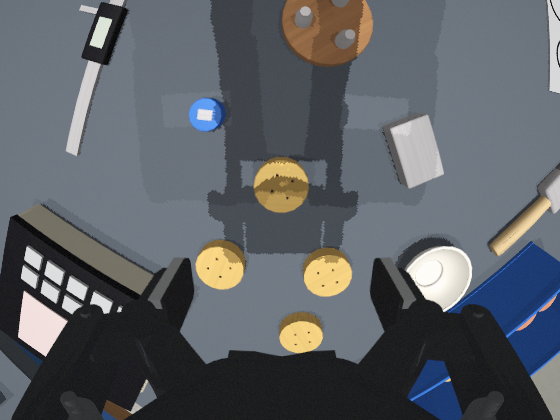

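Request:
{"op": "drive_tool", "data": {"travel": [[0.1,-0.1,4],[0.1,-0.1,8],[0.1,-0.1,11.5],[0.1,-0.1,13.5],[0.1,-0.1,13.5],[0.1,-0.1,13.5]], "yaw": [0,0,0,0,0,0]}}

```text
clock: 18.63
ee_pos: [536.6, -385.7, 1.3]
tcp_rot: [[-0.78, 0.625, -0.001], [0.625, 0.78, 0.001], [0.001, 0.0, -1.0]]
wrist_force: [0.4, -1.2, 0.8]
opening: 0.997
```

```bash
python3 -c "
from h import *
print(env.observe()['wrist_force']);go(536.9,-386,-15.5,51.2)"
```

```text
[ 0.39943464 -1.17483221  0.79762015]
go [-0.04, -0.01, 1.68] yaw 0.1 (q6 -90) dist mm 17
```

Request:
{"op": "drive_tool", "data": {"travel": [[0,0,0.8],[0,0,1.4],[0,0,1.7],[0,0,1.7]], "yaw": [0,0,0,0]}}

```text
clock: 18.97
ee_pos: [536.3, -386.2, -15.9]
tcp_rot: [[-0.78, 0.626, -0.0], [0.626, 0.78, 0.0], [0.0, -0.0, -1.0]]
wrist_force: [-1.3, -0.1, -0.2]
opening: 0.995
```

Request:
{"op": "drive_tool", "data": {"travel": [[0,0,0],[0,0,0],[0,0,0],[0,0,0],[0,0,0],[0,0,0],[0,0,0],[0,0,0]], "yaw": [0,0,0,0,0,0,0,0], "fingers": 4}}

```text
clock: 19.63
ee_pos: [536.8, -386.5, -14.8]
tcp_rot: [[-0.78, 0.626, 0.001], [0.626, 0.78, -0.001], [-0.001, 0.0, -1.0]]
wrist_force: [-1.2, 1.8, 6.5]
opening: 0.548
```

Request:
{"op": "drive_tool", "data": {"travel": [[0,0,-1.5],[0,0,-4],[0,0,-7],[0,0,-10],[0,0,-13],[0,0,-14],[0,0,-14],[0,0,-14]], "yaw": [0,0,0,0,0,0,0,0]}}

```text
clock: 20.3
ee_pos: [536.0, -386.0, 123.2]
tcp_rot: [[-0.78, 0.626, -0.001], [0.626, 0.78, 0.001], [0.001, 0.0, -1.0]]
wrist_force: [-0.9, 0.1, -4.3]
opening: 0.547
```

Run:
```python
from h import *
C=cam("wrist");im=grab_frame("wrist");o=env.observe();print(o["ee_pos"],o["opening"],o["wrist_force"])
for r in nets.masks_of("wrist","brass_mid"):
    v,u=np.nonzero(r["region"])
    if len(u)>15: print(u.mean(),v.mean(),pix2w("wrist",[u.mean(),v.mean()],149,C)[0],len(u),r["p"])
go(571.1,34.2,125,51.2)
```

```text
[ 535.67462242 -385.7075386   122.06771715] 0.5522744535803704 [ 0.20632025  0.05269007 -3.69632525]
207.66666666666666 255.78682170542635 [ 509.99109251 -411.88436389  149.        ] 258 0.78
281.91131756756755 261.36510617760615 [ 534.99554759 -384.90375736  149.        ] 8288 0.68
325.3272727272727 297.6363636363636 [ 566.44854989 -381.06223996  149.        ] 110 0.54
go [23.52, 34.96, -0.25] yaw 0.0 (q6 -90) dist mm 421
```

Request:
{"op": "drive_tool", "data": {"travel": [[2.1,3.2,0],[4.3,6.4,0],[6.4,9.6,0],[8.6,12.8,0],[10.8,16,0],[12.9,19.2,0],[15.1,22.4,0],[17.2,25.6,0],[19.4,28.8,0],[21.5,32,0]], "yaw": [0,0,0,0,0,0,0,0,0,0]}}

```text
clock: 21.23
ee_pos: [568.1, -0.2, 122.4]
tcp_rot: [[-0.78, 0.626, -0.003], [0.626, 0.78, 0.0], [0.002, -0.002, -1.0]]
wrist_force: [0.9, -0.1, -3.8]
opening: 0.549
```

Request:
{"op": "drive_tool", "data": {"travel": [[1,1.5,0],[2,2.9,0],[2,2.9,4],[2,2.9,8],[2,2.9,10],[2,2.9,10],[2,2.9,10]], "yaw": [0,0,0,0,0,0,0]}}

```text
clock: 21.82
ee_pos: [570.8, 33.0, 22.8]
tcp_rot: [[-0.78, 0.626, -0.003], [0.626, 0.78, 0.0], [0.003, -0.002, -1.0]]
wrist_force: [1.0, -0.3, -3.2]
opening: 0.55
```

```bash
python3 -c "
from h import *
print(env.observe()['ee_pos']);go(571.3,34.0,-11,51.2)"
```

```text
[570.79262912  32.97613623  22.83775574]
go [0.02, 0.12, 3.38] yaw 0.0 (q6 -52) dist mm 34
```

Request:
{"op": "drive_tool", "data": {"travel": [[0,0.1,1.5],[0,0.1,2.7],[0,0.1,3.3],[0,0.1,3.3],[0,0.1,3.3]], "yaw": [0,0,0,0,0]}}

```text
clock: 22.23
ee_pos: [572.5, 33.7, -8.4]
tcp_rot: [[-0.78, 0.626, 0.0], [0.626, 0.78, -0.0], [-0.0, 0.0, -1.0]]
wrist_force: [1.1, -0.9, -4.5]
opening: 0.553
```

Request:
{"op": "drive_tool", "data": {"travel": [[0,0,0],[0,0,0],[0,0,0],[0,0,0],[0,0,0]], "yaw": [0,0,0,0,0], "fingers": 7.5}}

```text
clock: 22.65
ee_pos: [572.5, 33.8, -8.4]
tcp_rot: [[-0.78, 0.626, 0.001], [0.626, 0.78, 0.0], [-0.0, 0.0, -1.0]]
wrist_force: [-0.8, 0.7, -0.5]
opening: 0.879
```

Request:
{"op": "drive_tool", "data": {"travel": [[0,0,-2],[0,0,-5],[0,0,-9],[0,0,-13],[0,0,-14],[0,0,-14],[0,0,-14]], "yaw": [0,0,0,0,0,0,0], "fingers": 8.5}}

```text
clock: 23.23
ee_pos: [572.3, 33.8, 131.2]
tcp_rot: [[-0.78, 0.626, 0.001], [0.626, 0.78, -0.0], [-0.001, 0.0, -1.0]]
wrist_force: [-0.2, 0.9, -1.0]
opening: 1.0
```

Run:
```python
from h import *
C=cam("wrist");im=grab_frame("wrist");cv2.imwrite("pics/w8.png",im[:,:,::-1]);print(env.observe()["ee_pos"])
a=np.radians(141.23);e=np.array([np.cos(a),np.sin(a)])
for n,x,z in(("red_mid",-72,14),("green_mid",72,14),("brass_mid",0,12)):
    b=region("wrist",n,np.array([571.1,34.2])+x*e,z,C)
    d=b[1][:2]-[571.1,34.2];print(n,b[1],"mat",d@e,d@[-e[1],e[0]],b[3])
go(587.3,-266,140)
```

```text
[571.79321709  33.78089413 130.07758873]
red_mid [627.94948247 -10.71845969  14.        ] mat -72.45135033056708 -0.5775060635397459 0.73Traceback (most recent call last):
  File "<stdin>", line 6, in <module>
TypeError: 'NoneType' object is not subscriptable
```

View pics/w8.png

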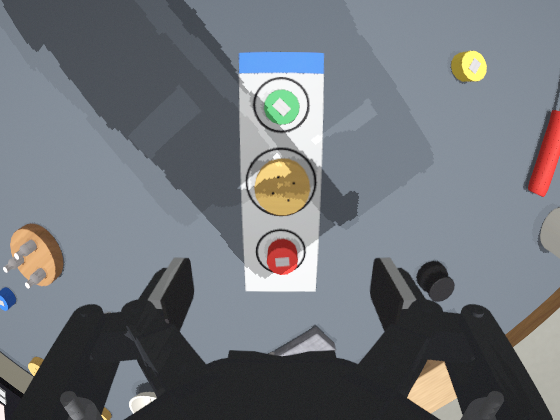

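Request:
{"op": "drive_tool", "data": {"travel": [[-2.6,-2.9,0],[-5.2,-5.8,0],[-7.8,-8.7,0],[-10.4,-11.6,0],[-13,-14.5,0],[-15.6,-17.4,0],[-18.2,-20.3,0],[-19.9,-22.4,0],[-19.9,-22.4,0],[-19.9,-22.4,0]], "yaw": [-4,-8,-12,-16,-20,-22.8,-22.8,-22.8,-22.8,-22.8]}}

```text
clock: 24.22
ee_pos: [586.4, -266.5, 129.3]
tcp_rot: [[-0.961, 0.277, -0.002], [0.277, 0.961, 0.001], [0.003, 0.001, -1.0]]
wrist_force: [0.6, 0.8, -0.4]
opening: 0.999
```

Run:
```python
from h import *
C=cam("wrist");im=grab_frame("wrist");cv2.imwrite("pics/w9.png",im[:,:,::-1]);print(env.observe()["ee_pos"])
b=region("wrist","spacer_mid",np.array([588,-266]),12.5,C);print(b[1],b[3],b[2].sum())
v,u=np.nonzero(b[2]);print(u.min(),u.max(),v.min(),v.max())
for z in(0,25):print(z,cv2.minAreaRect(pix2w("wrist",np.c_[u,v],z,C)[:,:2].astype(np.float32)))
# bright top face
g=cv2.cvtColor(im,cv2.COLOR_RGB2GRAY);k=cv2.dilate(b[2].astype(np.uint8),np.ones((3,3)))>0
t,_=cv2.threshold(g[k].reshape(-1,1),0,255,cv2.THRESH_OTSU)
v,u=np.nonzero(k&(g>t));print(t,len(u),cv2.minAreaRect(pix2w("wrist",np.c_[u,v],25,C)[:,:2].astype(np.float32)))
x0,y0=u.min()-40,v.min()-40;cv2.imwrite("pics/w9c.png",cv2.resize(im[y0:y0+140,x0:x0+160,::-1],None,fx=4,fy=4))
go(587.3,-266,10)
```

```text
[ 586.69208872 -265.3063616   129.67690042]
[ 587.36994118 -266.14425053   12.5       ] 0.6 3267
259 306 152 224
0 ((591.96923828125, -267.3143615722656), (44.630558013916016, 70.83594512939453), 73.2952880859375)
25 ((585.1918334960938, -265.4342956542969), (40.85770797729492, 64.84774017333984), 73.29530334472656)
156.0 668 ((573.13818359375, -261.82208251953125), (42.47252655029297, 16.92885971069336), 60.917781829833984)
go [-0.09, -0.13, 12.01]  dist mm 120
```

View pics/w9c.png

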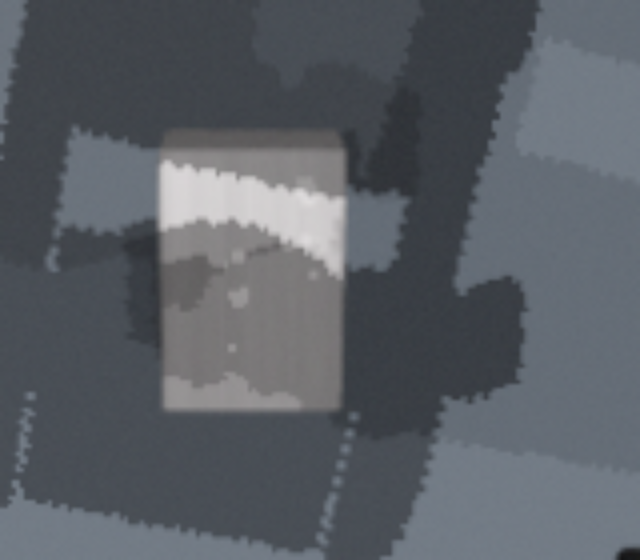

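Request:
{"op": "drive_tool", "data": {"travel": [[-0.1,-0.1,4],[-0.1,-0.1,8],[-0.1,-0.1,11],[-0.1,-0.1,12.5],[-0.1,-0.1,13.6],[-0.1,-0.1,14],[-0.1,-0.1,14],[-0.1,-0.1,14]], "yaw": [0,0,0,0,0,0,0,0]}}

```text
clock: 24.98
ee_pos: [588.6, -266.6, -7.6]
tcp_rot: [[-0.962, 0.274, 0.002], [0.274, 0.962, -0.001], [-0.002, -0.0, -1.0]]
wrist_force: [0.8, -0.3, 0.6]
opening: 0.993
```

Request:
{"op": "drive_tool", "data": {"travel": [[0,0,0],[0,0,0],[0,0,0],[0,0,0],[0,0,0],[0,0,0],[0,0,0],[0,0,0]], "yaw": [0,0,0,0,0,0,0,0], "fingers": 3}}

```text
clock: 25.65
ee_pos: [588.3, -267.0, -7.8]
tcp_rot: [[-0.961, 0.275, 0.001], [0.275, 0.961, -0.001], [-0.001, -0.0, -1.0]]
wrist_force: [-1.4, 1.0, 5.7]
opening: 0.443
```

Request:
{"op": "drive_tool", "data": {"travel": [[0,0,-1.5],[0,0,-4],[0,0,-7],[0,0,-10],[0,0,-13],[0,0,-14],[0,0,-14],[0,0,-14]], "yaw": [0,0,0,0,0,0,0,0]}}

```text
clock: 26.32
ee_pos: [587.4, -266.5, 130.1]
tcp_rot: [[-0.961, 0.275, -0.001], [0.275, 0.961, 0.001], [0.001, 0.0, -1.0]]
wrist_force: [0.3, 0.2, -6.3]
opening: 0.442
```

Run:
```python
from h import *
C=cam("wrist");im=grab_frame("wrist");o=env.observe();print(o["ee_pos"],o["opening"],o["wrist_force"])
b=region("wrist","spacer_mid",None,12.5+140,C);print(b and b[1],b[2].sum())
grab_frame("scene");grab_frame("side")
go(428,234,125,90)
```

```text
[ 587.04381629 -266.29680469  129.03987212] 0.44683432288457586 [-0.77226054  0.28434128 -5.16417181]
[ 584.2765738  -265.66080375  152.5       ] 10341
go [29.07, 43.73, 0.53] yaw -16.0 (q6 -102) dist mm 525
```

Request:
{"op": "drive_tool", "data": {"travel": [[1.6,3.5,0],[3.3,7.2,0],[5,10.9,0],[6.7,14.6,0],[8.4,18.3,0],[10.1,22,0],[11.8,25.6,0],[13.5,29.3,0],[15.2,33,0],[16.9,36.7,0]], "yaw": [0,0,0,0,0,0,0,0,0,0]}}

```text
clock: 27.35
ee_pos: [525.3, 134.4, 130.3]
tcp_rot: [[-0.961, 0.275, -0.001], [0.275, 0.961, -0.0], [0.001, -0.001, -1.0]]
wrist_force: [1.0, -0.6, -4.0]
opening: 0.445
```

Request:
{"op": "drive_tool", "data": {"travel": [[1.6,3.5,0],[3.2,7,0],[3.2,7,0],[3.2,7,0],[3.2,7,0]], "yaw": [0,0,0,0,0]}}

```text
clock: 27.77
ee_pos: [514.5, 208.5, 130.3]
tcp_rot: [[-0.962, 0.274, -0.001], [0.275, 0.962, -0.001], [0.001, -0.001, -1.0]]
wrist_force: [-0.4, -0.5, -4.7]
opening: 0.448
```

Run:
```python
from h import *
C=cam("wrist");im=grab_frame("wrist");o=env.observe();print(o["ee_pos"],o["opening"]);cv2.imwrite("pics/w10.png",im[:,:,::-1])
b=region("wrist","anvil",np.array([428,234]),20,C)
if b:
    v,u=np.nonzero(b[2]);print(b[1],len(u),cv2.minEnclosingCircle(pix2w("wrist",np.c_[u,v],20,C)[:,:2].astype(np.float32)),u.min(),u.max(),v.min(),v.max())
    # white circle
    g=cv2.cvtColor(im,cv2.COLOR_RGB2GRAY);d=cv2.morphologyEx(g,cv2.MORPH_TOPHAT,np.ones((7,7)))
    v,u=np.nonzero((d>40)&(cv2.erode(b[2].astype(np.uint8),np.ones((3,3)))>0))
    print(len(u),cv2.fitEllipse(pix2w("wrist",np.c_[u,v],20,C)[:,:2].astype(np.float32)))
print([(np.round(r["centre"],1),r["p"]) for r in nets.mark_of("wrist","anvil")])
b=region("wrist","yellow_mid",np.array([590,250]),11,C);print(b and b[1])
```

```text
[514.76169846 208.00870037 130.53006147] 0.4472750822604606
[428.3454554  231.64941635  20.        ] 8635 ((428.3498229980469, 231.4893341064453), 45.21335983276367) 228 333 35 138
667 ((427.9764099121094, 231.69398498535156), (78.41497802734375, 78.69499206542969), 129.837890625)
[(array([425.8, 229.4,   1.6]), 0.61)]
[587.60077432 251.4756174   11.        ]
```

View pics/w10.png

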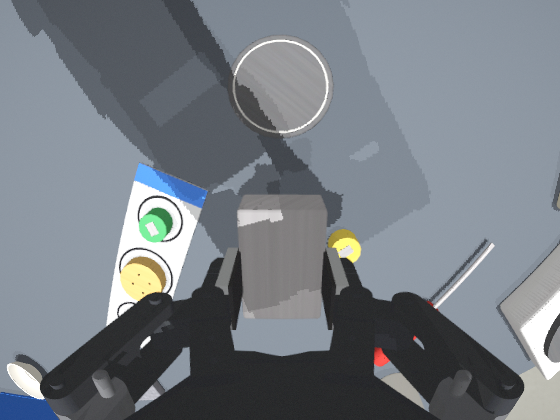

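Request:
{"op": "drive_tool", "data": {"travel": [[3,0,0],[6,0,0],[8.9,-0.1,1],[8.9,-0.1,4],[8.9,-0.1,7],[8.9,-0.1,8.5],[8.9,-0.1,8.5],[8.9,-0.1,8.5]], "yaw": [0,0,0,0,0,0,0,0]}}

```text
clock: 28.63
ee_pos: [429.2, 231.7, 46.3]
tcp_rot: [[-0.961, 0.276, -0.001], [0.276, 0.961, -0.0], [0.001, -0.001, -1.0]]
wrist_force: [0.6, 0.5, -3.5]
opening: 0.445
```

```bash
python3 -c "
from h import *
print(env.observe()['ee_pos']);go(428.8,231.0,13.5)"
```

```text
[429.21476005 231.74561598  46.29821951]
go [0.02, -0.08, 3.28]  dist mm 33
```

Request:
{"op": "drive_tool", "data": {"travel": [[0,-0.1,1.5],[0,-0.1,2.6],[0,-0.1,3.1],[0,-0.1,3.3],[0,-0.1,3.3]], "yaw": [0,0,0,0,0]}}

```text
clock: 29.05
ee_pos: [428.9, 231.3, 13.3]
tcp_rot: [[-0.961, 0.275, -0.0], [0.275, 0.961, -0.0], [0.0, -0.0, -1.0]]
wrist_force: [0.4, 0.2, -5.1]
opening: 0.447
```

Request:
{"op": "drive_tool", "data": {"travel": [[0,0,0],[0,0,0],[0,0,0],[0,0,0],[0,0,0],[0,0,0]], "yaw": [0,0,0,0,0,0], "fingers": 7}}

```text
clock: 29.55
ee_pos: [428.8, 231.3, 13.4]
tcp_rot: [[-0.961, 0.275, 0.0], [0.275, 0.961, 0.0], [-0.0, 0.0, -1.0]]
wrist_force: [-0.2, -0.4, 1.4]
opening: 0.821
```

Request:
{"op": "drive_tool", "data": {"travel": [[0,0,-2],[0,0,-5],[0,0,-9],[0,0,-12],[0,0,-12],[0,0,-12]], "yaw": [0,0,0,0,0,0], "fingers": 6}}

```text
clock: 30.05
ee_pos: [429.3, 231.6, 134.6]
tcp_rot: [[-0.961, 0.275, 0.003], [0.275, 0.961, 0.001], [-0.003, 0.002, -1.0]]
wrist_force: [-0.6, -0.6, -0.4]
opening: 0.704
```

Run:
```python
from h import *
C=cam("wrist");im=grab_frame("wrist");o=env.observe();print(o["ee_pos"],o["opening"])
b=region("wrist","spacer_mid",np.array([428,234]),32.5,C)
v,u=np.nonzero(b[2]);print(b[1],len(u),b[3],cv2.minAreaRect(pix2w("wrist",np.c_[u,v],45,C)[:,:2].astype(np.float32)))
b=region("wrist","yellow_mid",np.array([590,250]),11,C);print(b and b[1],b and b[3])
go(589.5,250.5,120)
```

```text
[428.62579448 231.24714997 133.17308437] 0.7023575578149467
[427.77426446 231.57259853  32.5       ] 3480 0.87 ((425.5933837890625, 232.13345336914062), (39.06062316894531, 62.58163833618164), 73.93161010742188)
[590.87477139 249.50196405  11.        ] 0.78
go [-14.98, 6.31, 1.17]  dist mm 163
```

Request:
{"op": "drive_tool", "data": {"travel": [[-3.7,1.5,0],[-7.4,3,0],[-11.1,4.6,0],[-15,6.2,0],[-15,6.2,3],[-15,6.2,6.5],[-15,6.2,8],[-15,6.2,8],[-15,6.2,8]], "yaw": [0,0,0,0,0,0,0,0,0]}}

```text
clock: 30.95
ee_pos: [589.4, 249.4, 51.9]
tcp_rot: [[-0.961, 0.275, -0.003], [0.275, 0.961, -0.001], [0.002, -0.002, -1.0]]
wrist_force: [0.4, 0.0, -0.4]
opening: 0.701
```

Run:
```python
from h import *
C=cam("wrist");im=grab_frame("wrist");o=env.observe();print(o["ee_pos"],o["opening"])
b=region("wrist","yellow_mid",np.array([590,250]),11,C);print(b and b[1],b and b[3])
go(b[1][0],b[1][1],-12)
```

```text
[590.17277161 249.70868585  53.57030546] 0.7088732665540586
[590.70223215 249.80025488  11.        ] 0.68
go [-0.01, -0.01, 6.65]  dist mm 66
```

Request:
{"op": "drive_tool", "data": {"travel": [[0,0,2.5],[0,0,4.5],[0,0,5.8],[0,0,6.4],[0,0,6.4],[0,0,6.4]], "yaw": [0,0,0,0,0,0]}}

```text
clock: 31.55
ee_pos: [590.6, 249.8, -9.7]
tcp_rot: [[-0.961, 0.275, 0.001], [0.275, 0.961, 0.0], [-0.001, 0.001, -1.0]]
wrist_force: [0.5, -0.2, -0.4]
opening: 0.703
```

Request:
{"op": "drive_tool", "data": {"travel": [[0,0,0],[0,0,0],[0,0,0],[0,0,0],[0,0,0],[0,0,0],[0,0,0],[0,0,0]], "yaw": [0,0,0,0,0,0,0,0], "fingers": 2.2}}

```text
clock: 32.22
ee_pos: [590.6, 249.8, -9.3]
tcp_rot: [[-0.961, 0.275, 0.002], [0.275, 0.961, 0.001], [-0.002, 0.001, -1.0]]
wrist_force: [-1.6, -1.9, 6.5]
opening: 0.314
```

Request:
{"op": "drive_tool", "data": {"travel": [[0,0,-3],[0,0,-7],[0,0,-11],[0,0,-14],[0,0,-14],[0,0,-14],[0,0,-14]], "yaw": [0,0,0,0,0,0,0]}}

```text
clock: 32.8
ee_pos: [589.7, 249.5, 128.6]
tcp_rot: [[-0.961, 0.275, -0.001], [0.275, 0.961, -0.0], [0.001, -0.0, -1.0]]
wrist_force: [0.1, -0.8, -1.2]
opening: 0.314
```

Run:
```python
from h import *
C=cam("wrist");im=grab_frame("wrist");o=env.observe();print(o["ee_pos"],o["opening"])
b=region("wrist","yellow_mid",None,151,C);print(b and b[1],b and b[3])
b=region("wrist","spacer_mid",np.array([428,234]),32.5,C);print(b and b[1],b and b[3])
go(427.8,231.6,125)
```

```text
[589.42999717 249.42518339 127.93786839] 0.30894156979561344
[588.95646562 249.38500806 151.        ] 0.94
[436.75432365 228.46984227  32.5       ] 0.95
go [15.05, -6.16, 0.31]  dist mm 163
```

Request:
{"op": "drive_tool", "data": {"travel": [[3.7,-1.5,0],[7.4,-3,0],[11.1,-4.6,0],[15.05,-6.2,0],[15.05,-6.2,2],[15.05,-6.2,4],[15.05,-6.2,5],[15.05,-6.2,5],[15.05,-6.2,5]], "yaw": [0,0,0,0,0,0,0,0,0]}}

```text
clock: 33.7
ee_pos: [428.3, 231.3, 78.8]
tcp_rot: [[-0.961, 0.275, -0.001], [0.275, 0.961, -0.001], [0.001, -0.001, -1.0]]
wrist_force: [1.1, -0.4, 0.0]
opening: 0.315
```

```bash
python3 -c "
from h import *
print(env.observe()['ee_pos']);go(427.8,231.6,37)"
```

```text
[428.32060707 231.31350982  78.8470516 ]
go [0.05, 0.02, 4.18]  dist mm 42
```

Request:
{"op": "drive_tool", "data": {"travel": [[0,0,2],[0,0,3.2],[0,0,3.9],[0,0,4.2],[0,0,4.2]], "yaw": [0,0,0,0,0]}}

```text
clock: 34.12
ee_pos: [428.5, 231.4, 37.2]
tcp_rot: [[-0.961, 0.275, -0.0], [0.275, 0.961, -0.0], [0.0, -0.0, -1.0]]
wrist_force: [-0.2, 0.2, -0.3]
opening: 0.316
```

Request:
{"op": "drive_tool", "data": {"travel": [[0,0,0],[0,0,0],[0,0,0],[0,0,0],[0,0,0],[0,0,0]], "yaw": [0,0,0,0,0,0], "fingers": 5.5}}

```text
clock: 34.62
ee_pos: [428.3, 231.5, 37.4]
tcp_rot: [[-0.961, 0.275, 0.0], [0.275, 0.961, 0.0], [-0.0, 0.0, -1.0]]
wrist_force: [-0.1, -0.1, -1.0]
opening: 0.645
```

Request:
{"op": "drive_tool", "data": {"travel": [[0,0,-2],[0,0,-5],[0,0,-9],[0,0,-12],[-3,0,-15],[-6,0,-16],[-6,0,-16],[-6,0,-16]], "yaw": [0,0,0,0,0,0,0,0]}}

```text
clock: 35.28
ee_pos: [486.7, 214.5, 197.3]
tcp_rot: [[-0.961, 0.276, 0.001], [0.276, 0.961, 0.0], [-0.0, 0.0, -1.0]]
wrist_force: [-0.2, -0.0, 0.2]
opening: 0.646
```

Run:
```python
from h import *
C=cam("wrist");im=grab_frame("wrist");o=env.observe();print(o["ee_pos"],o["opening"]);cv2.imwrite("pics/w11.png",im[:,:,::-1])
for n,p,z in(("yellow_mid",(428,232),56),("spacer_mid",(428,232),32.5),("anvil",(428,232),10)):
    b=region("wrist",n,np.array(p),z,C);print(n,b and b[1],b and b[3])
    print([(np.round(r["centre"],1),round(r["p"],2)) for r in nets.mark_of("wrist",n)][:2])
for c in("scene","side"):
    grab_frame(c)
    a=np.radians(141.23);e=np.array([np.cos(a),np.sin(a)])
    for n,x,z in(("red_mid",-72,14),("green_mid",72,14),("brass_mid",0,12)):
        b=region(c,n,np.array([571.1,34.2])+x*e,z)
        if b:d=b[1][:2]-[571.1,34.2];print(c,n,np.round([d@e,d@[-e[1],e[0]]],1),round(b[3],2))
    b=region(c,"blue_mid",np.array([444,-395]),11);print(b and b[1])
```

```text
[485.67671932 214.64938073 196.61543494] 0.6473043201526786
yellow_mid [428.82345917 231.21446596  56.        ] 0.68
[(array([427.7, 233.1,  51.1]), 0.6)]
spacer_mid [428.32341656 232.483307    32.5       ] 0.94
[(array([427.1, 225.2,  30.5]), 0.78)]
anvil [426.48289321 231.98970446  10.        ] 0.71
[]
scene green_mid [71.4  0.5] 0.71
scene brass_mid [-1.3 -1.3] 0.56
None
side green_mid [70.5  3.8] 0.48
side brass_mid [-1.9  2.4] 0.58
[ 443.08547305 -398.46354968   11.        ]
```

View pics/w11.png

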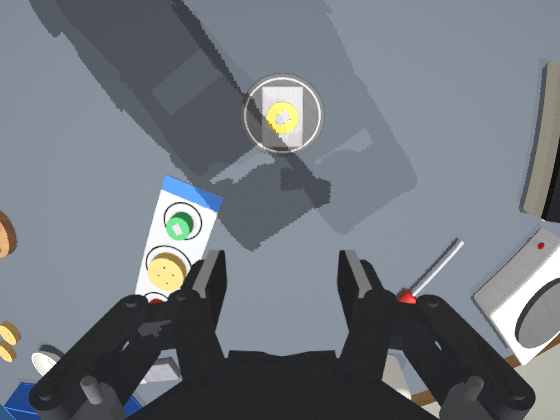

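Everything is in place, so I hand the job in.

```bash
python3 -c "
from rig import env
print(env.close_job())"
```

```text
the job is handed in; nothing more can be done
None
```

The job is handed in after about 35 s of robot time. The spacer lies on the anvil with yellow on top. On the mat, green is at the striped end, brass in the middle and red at the plain end. No verdict came back, so the figures below are my own measurements.

| Part | Last measured offset | Limit |
|---|---|---|
| Spacer from anvil centre | about 1 mm (wrist masks) | 12 mm |
| Yellow from spacer centre | about 1.5 mm (wrist masks) | 10 mm |
| Green from its ring centre | under 4 mm | 12 mm |
| Brass from its ring centre | about 2–3 mm | 12 mm |
| Red from its ring centre | under 1 mm (wrist, just after brass was set down) | 12 mm |

- **Blue specimen:** the gripper never went near it. The side mask put it within about 3 mm of its first reading, which is measurement noise.
- **First grasp missed:** my first close on green shut above the puck without touching it. The fingertips turned out to lie about 15–20 mm short of where I took the TCP to be, so I grasped with the TCP lower (about 8–15 mm below bench level) from then on.
- **Checks that failed or disagreed:**
  - In the last check, the networks found neither red in the scene and side pictures nor blue in the scene picture.
  - One direct network reading put the spacer about 7 mm off. The mask measurement and the final picture did not agree with it.
- **Upright and at rest:** I judged this from the final wrist picture only, not by a measurement. Red was mostly hidden behind a finger in that picture.

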